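# Rack the glued lanterns in reverse order

### The job

The glue has set: lift the four small lanterns out of their gluing jigs on the drying rack and stand them in the carrying rack, one in each bay, in reverse order, since the rack is emptied from its other end: as you look from the robot, the lantern at the left end of the drying rack goes into the bay at the right end, the second from the left into the second from the right, and so on. Take them by their wooden knobs and set each one down gently on the floor of its bay, upright; do not drop or tip any.

Things in the scene. Friction and masses are not known exactly. Their poses are not given: they have to be found in the camera images.
- hexagon_centre (a point): Loose rigid plastic hexagon lantern, about 100 g, in its jig at first: six-sided red fretwork panels, white sloping roof; 56 mm across flats, 70 mm over the eaves; 104 mm tall. Point: on its axis, half-way up, 52 mm above its underside; z up. Upright wooden knob on top, 18 mm round, 36 mm tall, its top 52 mm above this point; pinch it 12 mm below its top.
- square_centre (a point): Loose rigid plastic square lantern, about 100 g, in its jig at first: four-sided red fretwork panels, white sloping roof, slimmest and tallest; 48 mm square, 72 mm over the eaves' corners; 114 mm tall. Point: on its axis, half-way up, 57 mm above its underside; z up. Upright wooden knob on top, 18 mm round, 36 mm tall, its top 57 mm above this point; pinch it 12 mm below its top.
- drum_centre (a point): Loose rigid plastic drum lantern, about 100 g, in its jig at first: round, bulging, ribbed, red, small white cap, lowest; belly 64 mm, foot 48 mm across; 94 mm tall. Point: on its axis, half-way up, 47 mm above its underside; z up. Upright wooden knob on top, 18 mm round, 36 mm tall, its top 47 mm above this point; pinch it 12 mm below its top.
- lotus_centre (a point): Loose rigid plastic lotus lantern, about 100 g, in its jig at first: lotus bud of stiff red petals, green ones at the foot; 75 mm across, foot 44 mm; 104 mm tall. Point: on its axis, half-way up, 52 mm above its underside; z up. Upright wooden knob on top, 18 mm round, 36 mm tall, its top 52 mm above this point; pinch it 12 mm below its top.
- jig_hexagon: Fixed gluing jig of the hexagon lantern on the drying rack: plywood tile 84 x 84 x 6 mm with six cleats in a hexagon, 8 mm tall, 3 mm clear of the lantern, which lifts straight out. Origin: centre of its underside, 20 mm above the table; axes as the drying rack's. Its place in the row is where the lantern stood at the start.
- jig_square: Fixed gluing jig of the square lantern on the drying rack: plywood tile 84 x 84 x 6 mm with four cleats in a square, 8 mm tall, 3 mm clear of the lantern, which lifts straight out. Origin: centre of its underside, 20 mm above the table; axes as the drying rack's. Its place in the row is where the lantern stood at the start.
- jig_drum: Fixed gluing jig of the drum lantern on the drying rack: plywood tile 84 x 84 x 6 mm with a ring of eight cleats (wider), 8 mm tall, 3 mm clear of the lantern, which lifts straight out. Origin: centre of its underside, 20 mm above the table; axes as the drying rack's. Its place in the row is where the lantern stood at the start.
- jig_lotus: Fixed gluing jig of the lotus lantern on the drying rack: plywood tile 84 x 84 x 6 mm with a ring of eight cleats (narrower), 8 mm tall, 3 mm clear of the lantern, which lifts straight out. Origin: centre of its underside, 20 mm above the table; axes as the drying rack's. Its place in the row is where the lantern stood at the start.
- drying_rack: Fixed low slatted wooden rack, 92 x 446 mm, 20 mm high, nearer or farther than the carrying rack. Origin on the table under the middle of the row of jigs; x points away from the robot, y along the row to the left as seen from the robot. Jigs at y = -135, -45, 45, 135 mm in any order; a 54 mm tall glue jar at y = -222 mm.
- carrying_rack: Fixed plywood tray, 96 x 376 mm, four open bays in a row, empty at first. Origin under its centre on the table; x away from the robot, y along the row to the left seen from the robot. Bay centres at y = -135, -45, 45, 135 mm; bays 84 mm square, floor 8 mm above the table; partitions 6 mm thick, 34 mm high, walls 36 mm, hand bars at the ends 68 mm.

How it is judged:
At the end, for the whole second after the job is handed in: Each lantern stands upright (within 7 degrees) on the floor of its own bay (height within 6 mm, axis within 25 mm of the bay's centre both ways), the row being the reverse of that of the jigs on the drying rack; all released and at rest (((y of jig_hexagon in the frame of drying_rack between -0.155 and -0.115 m and y of hexagon_centre in the frame of carrying_rack between 0.11 and 0.16 m) or (y of jig_hexagon in the frame of drying_rack between -0.065 and -0.025 m and y of hexagon_centre in the frame of carrying_rack between 0.02 and 0.07 m) or (y of jig_hexagon in the frame of drying_rack between 0.025 and 0.065 m and y of hexagon_centre in the frame of carrying_rack between -0.07 and -0.02 m) or (y of jig_hexagon in the frame of drying_rack between 0.115 and 0.155 m and y of hexagon_centre in the frame of carrying_rack between -0.16 and -0.11 m)) and x of hexagon_centre in the frame of carrying_rack between -0.025 and 0.025 m and z of hexagon_centre in the frame of carrying_rack between 0.054 and 0.066 m and angle between each of hexagon_centre, square_centre, drum_centre, lotus_centre's own z axis and vertical below 0.12 rad and linear speed of each of lantern_hexagon, lantern_square, lantern_drum, lantern_lotus below 0.02 m/s and angular speed of each of lantern_hexagon, lantern_square, lantern_drum, lantern_lotus below 0.2 rad/s and contact force between each of lantern_hexagon, lantern_square, lantern_drum, lantern_lotus and the fingers below 0.05 N and ((y of jig_square in the frame of drying_rack between -0.155 and -0.115 m and y of square_centre in the frame of carrying_rack between 0.11 and 0.16 m) or (y of jig_square in the frame of drying_rack between -0.065 and -0.025 m and y of square_centre in the frame of carrying_rack between 0.02 and 0.07 m) or (y of jig_square in the frame of drying_rack between 0.025 and 0.065 m and y of square_centre in the frame of carrying_rack between -0.07 and -0.02 m) or (y of jig_square in the frame of drying_rack between 0.115 and 0.155 m and y of square_centre in the frame of carrying_rack between -0.16 and -0.11 m)) and x of square_centre in the frame of carrying_rack between -0.025 and 0.025 m and z of square_centre in the frame of carrying_rack between 0.059 and 0.071 m and ((y of jig_drum in the frame of drying_rack between -0.155 and -0.115 m and y of drum_centre in the frame of carrying_rack between 0.11 and 0.16 m) or (y of jig_drum in the frame of drying_rack between -0.065 and -0.025 m and y of drum_centre in the frame of carrying_rack between 0.02 and 0.07 m) or (y of jig_drum in the frame of drying_rack between 0.025 and 0.065 m and y of drum_centre in the frame of carrying_rack between -0.07 and -0.02 m) or (y of jig_drum in the frame of drying_rack between 0.115 and 0.155 m and y of drum_centre in the frame of carrying_rack between -0.16 and -0.11 m)) and x of drum_centre in the frame of carrying_rack between -0.025 and 0.025 m and z of drum_centre in the frame of carrying_rack between 0.049 and 0.061 m and ((y of jig_lotus in the frame of drying_rack between -0.155 and -0.115 m and y of lotus_centre in the frame of carrying_rack between 0.11 and 0.16 m) or (y of jig_lotus in the frame of drying_rack between -0.065 and -0.025 m and y of lotus_centre in the frame of carrying_rack between 0.02 and 0.07 m) or (y of jig_lotus in the frame of drying_rack between 0.025 and 0.065 m and y of lotus_centre in the frame of carrying_rack between -0.07 and -0.02 m) or (y of jig_lotus in the frame of drying_rack between 0.115 and 0.155 m and y of lotus_centre in the frame of carrying_rack between -0.16 and -0.11 m)) and x of lotus_centre in the frame of carrying_rack between -0.025 and 0.025 m and z of lotus_centre in the frame of carrying_rack between 0.054 and 0.066 m); the robot touches nothing.
It fails at once if a lantern is tipped over (more than 40 degrees) (angle between any of hexagon_centre, square_centre, drum_centre, lotus_centre's own z axis and vertical above 0.7 rad).
It fails at once if a lantern is dropped (falls free by more than about 2 cm) ((contact force between lantern_hexagon and anything else below 0.001 N and linear speed of lantern_hexagon above 0.65 m/s) or (contact force between lantern_square and anything else below 0.001 N and linear speed of lantern_square above 0.65 m/s) or (contact force between lantern_drum and anything else below 0.001 N and linear speed of lantern_drum above 0.65 m/s) or (contact force between lantern_lotus and anything else below 0.001 N and linear speed of lantern_lotus above 0.65 m/s)).
It also fails if it takes over 125 s, if anything falls off the work surface, if the arm or the gripper's body presses on something with over 40 N, if the wrist force passes 120 N, or if a joint passes its speed limit or range.

### The arm

A 6-joint arm with a two-finger parallel gripper is mounted at the origin on the work surface. World frame = base frame: x ahead of the robot, y to its left, z up, the work surface at z = 0. Lengths are in m, angles in rad, forces in N, time in s.
With the tool pointing down it reaches from about 0.3 to 0.875 m from the base axis. Payload 6.4 kg.
Tool frame: the origin (TCP) lies on the centre line of the jaws, within the pads' length; the fingertips stand 25 mm ahead of it and the grasp point (between the pads) lies 6 mm ahead of it; z points along the fingers, y is the line along which they close (so a half turn about z gives the same grasp; the last joint's range is limited). The gripper opens to 85 mm and grips with 20 to 120 N. Pads are 22 mm wide; open, the fingers measure 114 mm over their backs; the gripper's body (76 mm by 85 mm) begins 54 mm behind the grasp point. The pads swing forward as they close: fully open they stand 13 mm farther back than shut.
Start: joints at [-1.512, 0.181, 1.607, -0, 1.354, -0.206], TCP at [0.151, -0.555, 0.256] pointing down, gripper open.
Joint ranges: [-2.99, 2.99], [-0.89, 2.07], [0.3, 2.58], [-1.14, 4.28], [0, 2.63], [-3.12, 3.12]. Speed limits (rad/s): [2.57, 2.57, 3.01, 3.14, 3.14, 3.14].

### API

Orientations are given as a unit quaternion [w, x, y, z].
In Python, from bench import get_obs, camera, hand_in, spot_in gives the robot as it stands.
- The arm moves only by the shell command python3 -m jog 'ROWS'. ROWS is JSON, one flat list of numbers, 7 for each row, row after row: the shift along the tool's x, y, z in m, then the turn, a rotation vector about the tool's x, y, z in rad, then the closure, from 0 (fully open) to 1 (shut). A call has 1 to 20 rows; each row is the pose to reach, as a shift and turn from the pose commanded when the call began, along the tool's axes at that moment; what a row does not reach only later rows make up. A row lasts 1/8 s, in which the tool goes at most 62.5 mm and 10.7 degrees, less where a joint would pass 70% of its speed; a pose out of reach is approached as far as the arm can. A call with a gripper value outside its range is refused whole. The fingers move at their own pace and stop on an object; the grip force is fixed at half the most. Time passes only in rows, so rows that repeat a pose let the fingers close. It gives the time, the measured TCP pose, the force, the opening and the grip force at its end, in the units of the state.
- get_obs(): the state, without advancing time (a new reading comes with each control period).
- camera(name): name is "scene" or "top" or "wrist"; returns a dict with "frame" (420x560x3 uint8, red, green, blue), "mtx" (3x3 intrinsics, pixels), "extrinsics" (4x4, takes a point from camera to world coordinates). Camera axes: x right, y up, looking along -z (the intrinsics and any distortion apply to the point x, -y, -z); pixel columns grow to the right and rows downward; lengths in m; the calibration is good to about 2 mm. A picture is of the moment at which its call begins. There is no depth.
- hand_in(): hands the job in; it is judged then, once.
Trained networks look in a picture, given as the dict that the camera call returned (one of the last four; its "shot" number tells which), for a name from the list of things; names that differ only in an ending like _2 or _b are one class to them, and where a whole thing is asked for, a point or a joint stands for the part that bears it (a point fixed in the world has none). Each returns a list of dicts, best first, with "confidence" (0 to 1); they miss things now and then, are a little off and sometimes report something else, mostly with a low value. They report only what shows in the picture. A call takes as long as a camera call.
- spot_in(picture, name): "xyz" ([x, y, z] in m, in world coordinates, good to about 4 mm: the middle of the surface that is visible of it).
The state is a dict: "time_s": time; "q": joint angles; "dq": joint speeds; "joint_efforts": joint torques, N m; "eef_pos": TCP position; "eef_rot": TCP orientation; "wrist_force": force on the tool from outside, world axes, zero at the start; "torque": the same for the moment, N m; "opening": opening from 0.0 (shut) to 1.0 (fully open); "grasp_force": force on a finger pad.
Only numpy, scipy, OpenCV 4.12 (cv2) and the standard library are available. Lean on these libraries where they do the work, as an engineer would, in place of code of your own. Each camera call takes 0.05 s, during which the arm holds its last target. There are 200 camera calls.

## Working session

There is one attempt and no reset: what is moved stays moved. The work goes in short steps, Python scripts to look and compute and a shell command to move; the robot and the scene stay as the last step left them, time stands still between calls to the robot, and variables do not carry over. Pictures are saved under pics/ and viewed, at most 14 in all, crops included, and the job is handed in when it is done.

```bash
mkdir -p pics; cat > h.py <<'E'
import numpy as np, cv2
from bench import get_obs, camera, hand_in, spot_in
N=["hexagon","square","drum","lotus"]
def save(p,f): cv2.imwrite(f,cv2.cvtColor(p["frame"],cv2.COLOR_RGB2BGR))
def ray(p,u,v,z):
    r=np.linalg.inv(p["mtx"])@[u,v,1]; E=p["extrinsics"]; d=E[:3,:3]@[r[0],-r[1],-r[2]]; o=E[:3,3]
    return o+d*(z-o[2])/d[2]
def proj(p,X):
    E=p["extrinsics"]; c=E[:3,:3].T@(np.array(X)-E[:3,3]); u=p["mtx"]@[c[0],-c[1],-c[2]]; return u[:2]/u[2]
E
python3 - <<'E'
from h import *
np.set_printoptions(precision=4,suppress=True)
o=get_obs();print(o)
for c in("top","scene"):
    p=camera(c);save(p,f"pics/{c}0.png");print(c,p["extrinsics"][:3,3])
    for n in [a+"_centre" for a in N]+["jig_"+a for a in N]+["drying_rack","carrying_rack"]:
        for r in spot_in(p,n)[:2]: x=np.array(r["xyz"]);print(n,x,proj(p,x).round(),round(r["confidence"],2))
E
```

```text
{'time_s': 0.0, 'q': array([-1.5123,  0.1815,  1.608 , -0.    ,  1.3538, -0.2063]), 'dq': array([ 0.0005, -0.0021, -0.0019,  0.0003,  0.0005, -0.0003]), 'joint_efforts': array([  0.0006, -44.487 , -35.1338,  -0.0001,   0.0092,   0.    ]), 'eef_pos': array([ 0.1505, -0.5544,  0.2554]), 'eef_rot': array([-0.0009,  0.9912,  0.132 ,  0.0001]), 'wrist_force': array([1.0304, 0.5922, 0.0233]), 'torque': array([ 0.0439, -0.0107,  0.0012]), 'grasp_force': 0.0, 'opening': 0.9991885734738636}
top [ 0.5144 -0.0342  0.8076]
hexagon_centre [0.6205 0.0604 0.0937] [222. 149.] 0.77
square_centre [ 0.6084 -0.108   0.097 ] [333. 157.] 0.64
drum_centre [ 0.6112 -0.0193  0.0737] [274. 157.] 0.62
lotus_centre [ 0.6016 -0.1924  0.0802] [387. 164.] 0.66
jig_hexagon [0.601  0.0504 0.0284] [233. 167.] 0.93
jig_drum [ 0.6017 -0.0246  0.0247] [278. 167.] 0.8
jig_lotus [ 0.5875 -0.1786  0.0263] [371. 176.] 0.77
drying_rack [ 0.5976 -0.2437  0.0201] [410. 170.] 0.58
carrying_rack [0.4433 0.0572 0.006 ] [230. 261.] 0.73
scene [0.9289 0.3319 0.5326]
hexagon_centre [0.4428 0.0831 0.0163] [367. 242.] 0.55
square_centre [ 0.6152 -0.0959  0.0808] [231. 219.] 0.7
drum_centre [ 0.6241 -0.0065  0.0674] [263. 252.] 0.77
drum_centre [0.6435 0.0011 0.0304] [259. 276.] 0.61
lotus_centre [ 0.6089 -0.1864  0.0742] [202. 200.] 0.67
lotus_centre [0.4457 0.0835 0.0153] [366. 243.] 0.43
jig_hexagon [0.6493 0.0933 0.0276] [298. 309.] 0.96
jig_square [ 0.6424 -0.0967  0.0274] [222. 249.] 0.85
jig_drum [0.6408 0.     0.0299] [260. 275.] 0.63
jig_lotus [ 0.6362 -0.1861  0.0253] [195. 226.] 0.83
drying_rack [ 0.6494 -0.0372  0.0197] [242. 270.] 0.8
carrying_rack [0.444  0.0849 0.0165] [367. 243.] 0.6
```

View pics/top0.png

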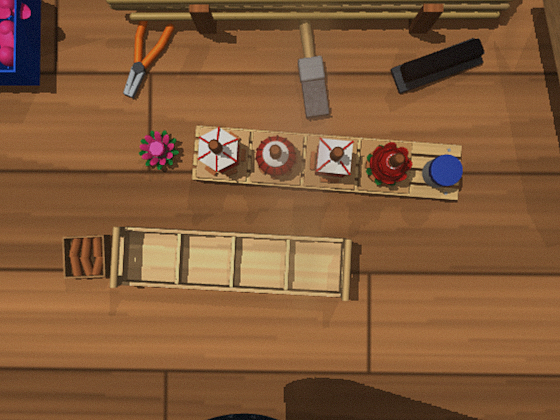

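View pics/scene0.png

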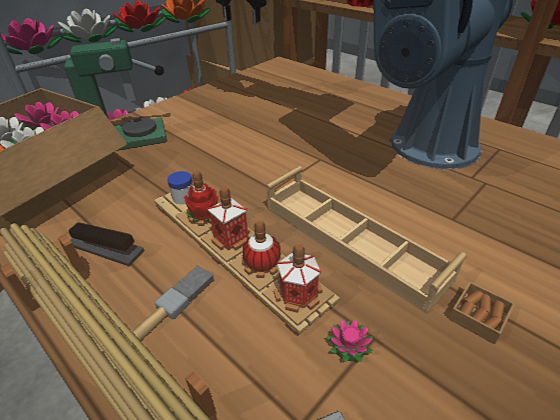

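The top view shows, left to right, hexagon (217,150), drum (275,153), square (335,157), lotus (392,162) and the jar. The carrying rack is empty and nearer, from about (115,257) to (348,268). I'll enlarge this part to measure the knobs and the rack.

```bash
python3 - <<'E'
from h import *
im=cv2.imread("pics/top0.png")[120:305,105:465]
im=cv2.resize(im,None,fx=2.2,fy=2.2,interpolation=cv2.INTER_CUBIC)
cv2.imwrite("pics/crop0.png",im)
E
```

```text
(no output)
```

View pics/crop0.png

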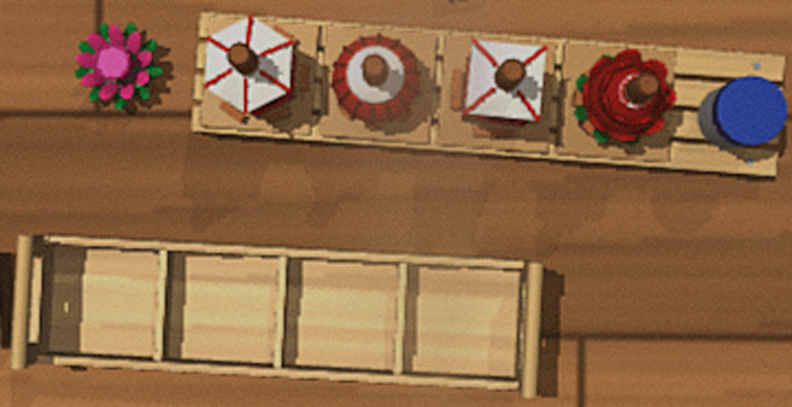

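Crop pixels: knob tops are at hexagon (240,54), drum (376,66), square (511,72) and lotus (645,85). Partition tops run (164,251)-(158,361), (283,257)-(279,368) and (403,264)-(400,375). The hand bars are (24,235)-(19,368) and (536,263)-(532,396).

```bash
python3 - <<'E'
from h import *
np.set_printoptions(precision=4,suppress=True)
p=camera("top")
g=lambda u,v,z: ray(p,105+u/2.2-.3,120+v/2.2-.3,z)
K=np.array([g(240,54,.130),g(376,66,.120),g(511,72,.140),g(645,85,.130)]);print(K)
s=np.array([135,45,-45,-135])/1000
for n,P in(("dry",K),("carry",np.array([(g(*a,.034)+g(*b,.034))/2 for a,b in(((164,251),(158,361)),((283,257),(279,368)),((403,264),(400,375)))]))):
    t=s if len(P)==4 else np.array([.09,0,-.09])
    fx=np.polyfit(t,P[:,0],1);fy=np.polyfit(t,P[:,1],1);print(n,P,fx,fy,np.hypot(fx[0],fy[0]),"yaw",np.arctan2(-fx[0],fy[0]))
b=[g(24,235,.068),g(19,368,.068),g(536,263,.068),g(532,396,.068)];print(b,np.mean(b,0))
y=np.arctan2(-fx[0],fy[0]);c=np.array([fx[1],fy[1]]);print("bays",[c+k*np.array([-np.sin(y),np.cos(y)]) for k in s])
from scipy.spatial.transform import Rotation as R
q=get_obs()["eef_rot"];print(R.from_quat(q,scalar_first=True).as_matrix())
E
```

```text
[[ 0.6225  0.0674  0.13  ]
 [ 0.6164 -0.0218  0.12  ]
 [ 0.6099 -0.1091  0.14  ]
 [ 0.6031 -0.1972  0.13  ]]
dry [[ 0.6225  0.0674  0.13  ]
 [ 0.6164 -0.0218  0.12  ]
 [ 0.6099 -0.1091  0.14  ]
 [ 0.6031 -0.1972  0.13  ]] [0.0719 0.613 ] [ 0.979  -0.0652] 0.9815973349339654 yaw -0.07331873691038
carry [[ 0.4487  0.1395  0.034 ]
 [ 0.4446  0.0495  0.034 ]
 [ 0.4401 -0.0405  0.034 ]] [0.0477 0.4445] [0.9997 0.0495] 1.0008073572792295 yaw -0.047673726945781425
[array([0.5017, 0.2311, 0.068 ]), array([0.4064, 0.2337, 0.068 ]), array([ 0.4843, -0.1355,  0.068 ]), array([ 0.39 , -0.133,  0.068])] [0.4456 0.0491 0.068 ]
bays [array([0.4509, 0.1844]), array([0.4466, 0.0945]), array([0.4423, 0.0046]), array([ 0.4381, -0.0853])]
[[ 0.9652  0.2617 -0.    ]
 [ 0.2617 -0.9652  0.    ]
 [-0.     -0.     -1.    ]]
```

```bash
python3 -m jog '[0.05,-0.02,0,0,0,-0.12,0, 0.10,-0.04,0,0,0,-0.24,0, 0.15,-0.06,0,0,0,-0.36,0, 0.20,-0.085,0,0,0,-0.48,0, 0.25,-0.105,0,0,0,-0.6,0, 0.30,-0.13,0,0,0,-0.72,0, 0.35,-0.15,0,0,0,-0.84,0, 0.40,-0.17,0,0,0,-0.96,0, 0.45,-0.19,0,0,0,-1.08,0, 0.49,-0.21,0,0,0,-1.18,0, 0.53,-0.227,0,0,0,-1.246,0, 0.53,-0.227,0,0,0,-1.246,0, 0.53,-0.227,0,0,0,-1.246,0, 0.53,-0.227,0,0,0,-1.246,0]'
cat >> h.py <<'E'
from scipy.spatial.transform import Rotation as R
def rel(target,yaw=None):
    o=get_obs();M=R.from_quat(o["eef_rot"],scalar_first=True).as_matrix()
    h=np.arctan2(M[1,0],M[0,0])
    print("pos",o["eef_pos"].round(4),"head",round(h,4),"shift",(M.T@(np.array(target)-o["eef_pos"])).round(4),"F",o["wrist_force"].round(2),"open",round(o["opening"],3),"t",round(o["time_s"],2))
E
python3 - <<'E'
from h import *
rel([.603,-.197,.2])
p=camera("wrist");save(p,"pics/w1.png");print(p["extrinsics"])
print(get_obs()["q"].round(3))
for n,K in (("lotus",[.603,-.197,.13]),("square",[.61,-.109,.14]),("drum",[.6164,-.0218,.12])): print(n,proj(p,K), [ (np.round(r["xyz"],4),round(r["confidence"],2)) for r in spot_in(p,n+"_centre")[:1]])
E
```

```text
time_s: 2.9
eef_pos: [0.6019, -0.1981, 0.2563]
eef_rot: [-0.0, 0.729, 0.685, -0.0]
wrist_force: [-0.1, 0.7, -0.3]
opening: 1.004
grasp_force: 0.0
pos [ 0.6019 -0.1981  0.2563] head 1.5091 shift [0.0012 0.0011 0.0563] F [-0.09  0.67 -0.3 ] open 1.004 t 2.9
[[ 9.98077533e-01  5.99250499e-02  1.58185369e-02  6.06963168e-01]
 [-6.19720678e-02  9.61486980e-01  2.67772758e-01 -1.30002747e-01]
 [ 8.36978677e-04 -2.68238282e-01  9.63352232e-01  3.73640527e-01]
 [ 0.00000000e+00  0.00000000e+00  0.00000000e+00  1.00000000e+00]]
[-0.505  0.309  1.45  -0.     1.382 -0.443]
lotus [277.61126256 207.59880412] [(array([ 0.6004, -0.1896,  0.0788]), 0.62)]
square [279.71679036  94.91239316] [(array([ 0.6138, -0.1062,  0.0995]), 0.79)]
drum [281.10501509 -32.13448677] [(array([ 0.6177, -0.0348,  0.076 ]), 0.56)]
```

View pics/w1.png

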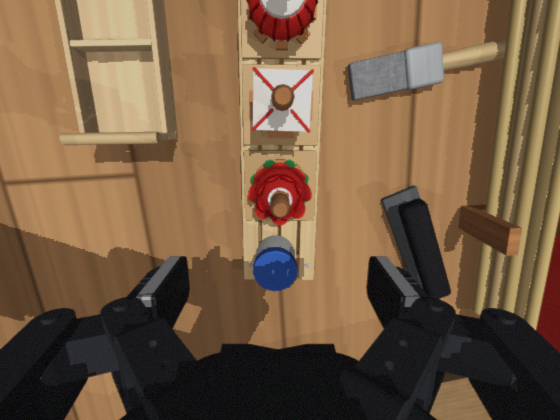

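The wrist view agrees with the predictions: the lotus knob is at (280,207) and the square knob at (283,93), both within 3 px. I'll go down on the lotus and grip it.

```bash
python3 -m jog '[0.001,0.002,0.04,0,0,0,0, 0.001,0.002,0.08,0,0,0,0, 0.001,0.002,0.11,0,0,0,0, 0.001,0.002,0.125,0,0,0,0, 0.001,0.002,0.132,0,0,0,0, 0.001,0.002,0.132,0,0,0,0, 0.001,0.002,0.132,0,0,0,0.5, 0.001,0.002,0.132,0,0,0,1, 0.001,0.002,0.132,0,0,0,1, 0.001,0.002,0.132,0,0,0,1, 0.001,0.002,0.132,0,0,0,1, 0.001,0.002,0.132,0,0,0,1, 0.001,0.002,0.132,0,0,0,1]'
python3 - <<'E'
from h import *
rel([.603,-.197,.124])
p=camera("wrist");save(p,"pics/w2.png")
E
```

```text
time_s: 4.72
eef_pos: [0.6048, -0.1964, 0.1247]
eef_rot: [0.0, 0.728, 0.686, 0.0]
wrist_force: [-0.9, 0.1, 5.3]
opening: 0.191
grasp_force: 58.5
pos [ 0.6048 -0.1964  0.1247] head 1.5108 shift [-0.0007 -0.0017  0.0007] F [-0.85  0.11  5.25] open 0.191 t 4.72
```

View pics/w2.png

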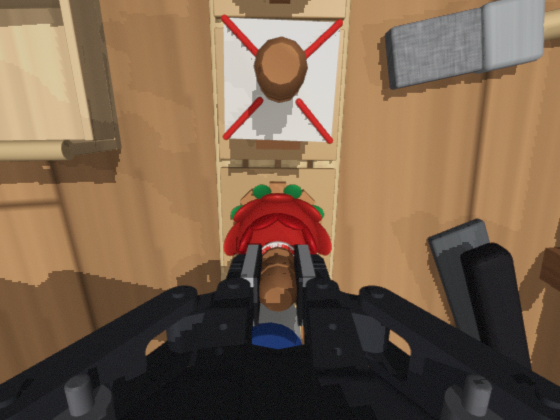

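```bash
python3 -m jog '[0,0,-0.01,0,0,0,1, 0,0,-0.03,0,0,0,1, 0,0,-0.06,0,0,0,1, 0,0,-0.095,0,0,0,1, 0,0,-0.125,0,0,0,1, 0,0,-0.142,0,0,0,1, 0.01,-0.005,-0.145,0,0,0,1, 0.035,-0.015,-0.145,0,0,0,1, 0.07,-0.032,-0.145,0,0,0,1, 0.11,-0.052,-0.145,0,0,0,1, 0.15,-0.072,-0.145,0,0,0,1, 0.19,-0.091,-0.145,0,0,0,1, 0.23,-0.11,-0.145,0,0,0,1, 0.27,-0.129,-0.145,0,0,0,1, 0.31,-0.148,-0.145,0,0,0,1, 0.34,-0.162,-0.145,0,0,0,1, 0.36,-0.172,-0.145,0,0,0,1, 0.37,-0.176,-0.145,0,0,0,1, 0.37,-0.1765,-0.145,0,0,0,1, 0.37,-0.1765,-0.145,0,0,0,1]'
python3 - <<'E'
from h import *
rel([.4509,.1844,.1075])
p=camera("wrist");save(p,"pics/w3.png")
p=camera("top");save(p,"pics/t3.png")
im=np.hstack([cv2.imread("pics/w3.png")[:,100:460],cv2.imread("pics/t3.png")[90:330,70:420].repeat(1,0).copy() if 0 else cv2.resize(cv2.imread("pics/t3.png")[110:350,80:330],(437,420))]);cv2.imwrite("pics/m3.png",im)
E
```

```text
time_s: 7.28
eef_pos: [0.4508, 0.183, 0.269]
eef_rot: [-0.0, 0.728, 0.685, -0.0]
wrist_force: [-0.1, -0.1, -0.4]
opening: 0.187
grasp_force: 58.5
pos [0.4508 0.183  0.269 ] head 1.5103 shift [1.400e-03 1.000e-04 1.615e-01] F [-0.09 -0.13 -0.35] open 0.187 t 7.28
```

View pics/m3.png

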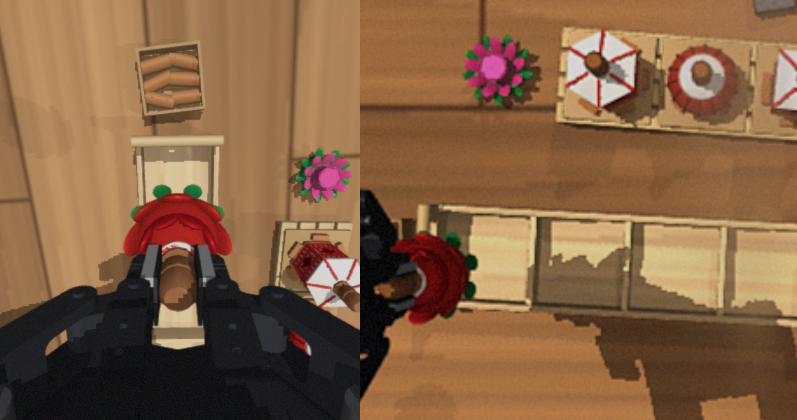

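The lotus hangs upright above the left-end bay, centred across the rack at wrist-view column 178. I'll lower it.

```bash
python3 -m jog '[0.001,0,0.01,0,0,0,1, 0.001,0,0.04,0,0,0,1, 0.001,0,0.075,0,0,0,1, 0.001,0,0.11,0,0,0,1, 0.001,0,0.135,0,0,0,1, 0.001,0,0.15,0,0,0,1, 0.001,0,0.156,0,0,0,1, 0.001,0,0.16,0,0,0,1, 0.001,0,0.16,0,0,0,1, 0.001,0,0.161,0,0,0,1, 0.001,0,0.162,0,0,0,1, 0.001,0,0.162,0,0,0,1]'
```

```text
time_s: 8.88
eef_pos: [0.4508, 0.1846, 0.1074]
eef_rot: [0.0, 0.728, 0.686, 0.0]
wrist_force: [0.5, -0.4, -1.2]
opening: 0.187
grasp_force: 58.6
```

```bash
python3 -m jog '[0,0,0.001,0,0,0,1, 0,0,0.001,0,0,0,1, 0,0,0.0015,0,0,0,1, 0,0,0.0015,0,0,0,1]'
```

```text
time_s: 9.38
eef_pos: [0.451, 0.1847, 0.1066]
eef_rot: [0.0, 0.728, 0.686, 0.0]
wrist_force: [-2.5, -0.0, 8.4]
opening: 0.19
grasp_force: 59.4
```

```bash
python3 -m jog '[0,0,0,0,0,0,0.6, 0,0,0,0,0,0,0.3, 0,0,0,0,0,0,0, 0,0,0,0,0,0,0, 0,0,-0.03,0,0,0,0, 0,0,-0.08,0,0,0,0, 0,0,-0.13,0,0,0,0, 0,0,-0.15,0,0,0,0, -0.03,0.02,-0.15,0,0,0,0, -0.075,0.047,-0.15,0,0,0,0, -0.12,0.075,-0.15,0,0,0,0, -0.165,0.104,-0.15,0,0,0,0, -0.21,0.132,-0.15,0,0,0,0, -0.25,0.157,-0.15,0,0,0,0, -0.275,0.173,-0.15,0,0,0,0, -0.284,0.178,-0.15,0,0,0,0, -0.284,0.178,-0.15,0,0,0,0, -0.284,0.178,-0.15,0,0,0,0]'
python3 - <<'E'
from h import *
rel([.612,-.109,.134])
p=camera("wrist");save(p,"pics/w4.png");print(proj(p,[.612,-.109,.14]),proj(p,[.618,-.0218,.12]))
p=camera("top");save(p,"pics/t4.png")
im=np.hstack([cv2.imread("pics/w4.png")[:,100:460],cv2.resize(cv2.imread("pics/t4.png")[110:350,80:330],(437,420))]);cv2.imwrite("pics/m4.png",im)
E
```

```text
time_s: 11.62
eef_pos: [0.611, -0.1082, 0.2558]
eef_rot: [-0.0, 0.728, 0.686, 0.0]
wrist_force: [0.0, -0.4, -0.5]
opening: 0.999
grasp_force: 0.0
pos [ 0.611  -0.1082  0.2558] head 1.5119 shift [-0.0007  0.0011  0.1218] F [ 0.02 -0.39 -0.51] open 0.999 t 11.62
[277.68624028 213.32407426] [278.71202357 101.00078429]
```

View pics/m4.png

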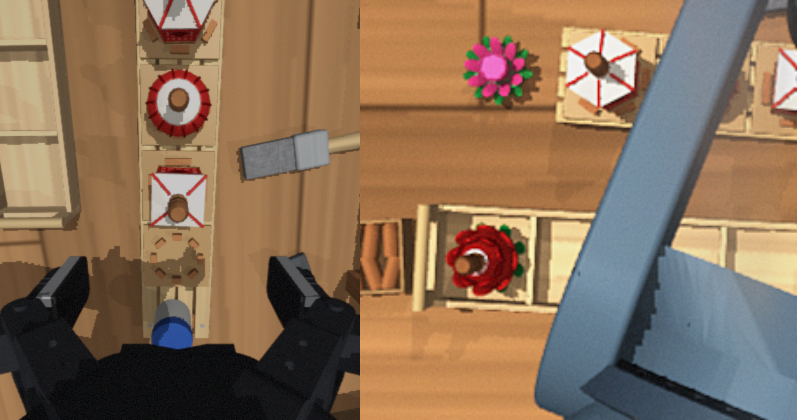

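The lotus stands upright in the left bay. The square knob shows at (278,209), about 4 px (2.5 mm) farther along +y than predicted, so I'll correct by +2 mm and grip.

```bash
python3 -m jog '[0.002,0.001,0.04,0,0,0,0, 0.002,0.001,0.08,0,0,0,0, 0.002,0.001,0.105,0,0,0,0, 0.002,0.001,0.118,0,0,0,0, 0.002,0.001,0.122,0,0,0,0, 0.002,0.001,0.122,0,0,0,0, 0.002,0.001,0.122,0,0,0,0.5, 0.002,0.001,0.122,0,0,0,1, 0.002,0.001,0.122,0,0,0,1, 0.002,0.001,0.122,0,0,0,1, 0.002,0.001,0.122,0,0,0,1, 0.002,0.001,0.122,0,0,0,1, 0.002,0.001,0.122,0,0,0,1]'
```

```text
time_s: 13.35
eef_pos: [0.6126, -0.1076, 0.134]
eef_rot: [0.0, 0.728, 0.686, 0.0]
wrist_force: [-0.4, -0.0, 3.0]
opening: 0.189
grasp_force: 58.5
```

```bash
python3 -m jog '[0,0,-0.01,0,0,0,1, 0,0,-0.03,0,0,0,1, 0,0,-0.06,0,0,0,1, 0,0,-0.095,0,0,0,1, 0,0,-0.122,0,0,0,1, 0,0,-0.138,0,0,0,1, 0.006,-0.006,-0.14,0,0,0,1, 0.02,-0.019,-0.14,0,0,0,1, 0.045,-0.042,-0.14,0,0,0,1, 0.072,-0.067,-0.14,0,0,0,1, 0.1,-0.093,-0.14,0,0,0,1, 0.128,-0.119,-0.14,0,0,0,1, 0.155,-0.144,-0.14,0,0,0,1, 0.177,-0.164,-0.14,0,0,0,1, 0.189,-0.175,-0.14,0,0,0,1, 0.192,-0.178,-0.14,0,0,0,1, 0.192,-0.178,-0.14,0,0,0,1, 0.192,-0.178,-0.14,0,0,0,1]'
python3 - <<'E'
from h import *
rel([.4466,.0945,.116])
p=camera("wrist");save(p,"pics/w5.png")
E
```

```text
time_s: 15.6
eef_pos: [0.4469, 0.0941, 0.2737]
eef_rot: [0.0, 0.728, 0.685, -0.0]
wrist_force: [0.4, 0.2, -1.5]
opening: 0.192
grasp_force: 58.6
pos [0.4469 0.0941 0.2737] head 1.5099 shift [ 0.0004 -0.0003  0.1577] F [ 0.4   0.22 -1.49] open 0.192 t 15.6
```

View pics/w5.png

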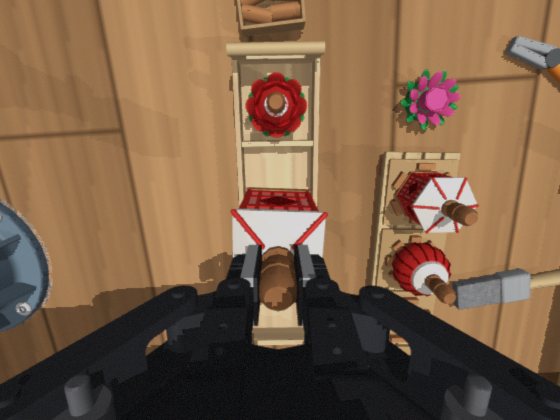

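The lotus is centred in its bay at (276,103). The square lantern hangs straight over the second bay, so I'll lower it.

```bash
python3 -m jog '[0,0,0.01,0,0,0,1, 0,0,0.04,0,0,0,1, 0,0,0.075,0,0,0,1, 0,0,0.11,0,0,0,1, 0,0,0.135,0,0,0,1, 0,0,0.149,0,0,0,1, 0,0,0.154,0,0,0,1, 0,0,0.157,0,0,0,1, 0,0,0.157,0,0,0,1, 0,0,0.158,0,0,0,1, 0,0,0.159,0,0,0,1, 0,0,0.159,0,0,0,1]'
```

```text
time_s: 17.15
eef_pos: [0.447, 0.0948, 0.1159]
eef_rot: [0.0, 0.728, 0.686, 0.0]
wrist_force: [-2.3, -0.1, 6.5]
opening: 0.186
grasp_force: 59.6
```

```bash
python3 -m jog '[0,0,0,0,0,0,0.6, 0,0,0,0,0,0,0.3, 0,0,0,0,0,0,0, 0,0,0,0,0,0,0, 0,0,-0.03,0,0,0,0, 0,0,-0.08,0,0,0,0, 0,0,-0.125,0,0,0,0, 0,0,-0.14,0,0,0,0, -0.02,0.03,-0.14,0,0,0,0, -0.045,0.073,-0.14,0,0,0,0, -0.07,0.118,-0.14,0,0,0,0, -0.092,0.157,-0.14,0,0,0,0, -0.104,0.1775,-0.14,0,0,0,0, -0.104,0.1775,-0.14,0,0,0,0, -0.104,0.1775,-0.14,0,0,0,0]'
python3 - <<'E'
from h import *
rel([.618,-.0195,.114])
p=camera("wrist");save(p,"pics/w6.png");print(proj(p,[.618,-.0195,.12]),proj(p,[.624,.0695,.13]))
p=camera("top");save(p,"pics/t6.png")
im=np.hstack([cv2.imread("pics/w6.png")[:,100:460],cv2.resize(cv2.imread("pics/t6.png")[110:350,80:330],(437,420))]);cv2.imwrite("pics/m6.png",im)
E
```

```text
time_s: 19.02
eef_pos: [0.6163, -0.0192, 0.2536]
eef_rot: [-0.001, 0.728, 0.686, -0.001]
wrist_force: [-0.2, 0.5, -0.4]
opening: 0.998
grasp_force: 0.0
pos [ 0.6163 -0.0192  0.2536] head 1.511 shift [-0.0003  0.0021  0.1396] F [-0.22  0.49 -0.41] open 0.998 t 19.02
[278.72392903 206.99364185] [279.71493781  96.59238489]
```

View pics/m6.png

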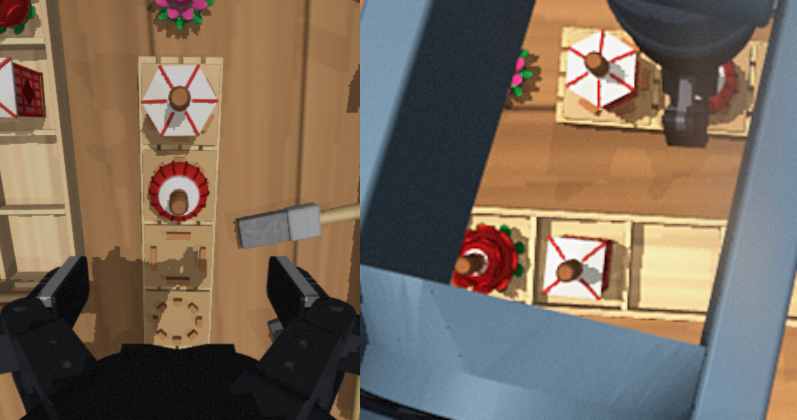

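The square stands in the second bay. The drum knob is at (278,203), within 3 mm of prediction, and the hexagon knob at (279,97) matches. I'll grip the drum.

```bash
python3 -m jog '[0.001,0.001,0.04,0,0,0,0, 0.001,0.001,0.08,0,0,0,0, 0.001,0.001,0.115,0,0,0,0, 0.001,0.001,0.133,0,0,0,0, 0.001,0.001,0.14,0,0,0,0, 0.001,0.001,0.14,0,0,0,0, 0.001,0.001,0.14,0,0,0,0.5, 0.001,0.001,0.14,0,0,0,1, 0.001,0.001,0.14,0,0,0,1, 0.001,0.001,0.14,0,0,0,1, 0.001,0.001,0.14,0,0,0,1, 0.001,0.001,0.14,0,0,0,1, 0.001,0.001,0.14,0,0,0,1]'
```

```text
time_s: 20.75
eef_pos: [0.6185, -0.0188, 0.115]
eef_rot: [0.0, 0.728, 0.686, 0.0]
wrist_force: [-1.2, 0.4, 2.0]
opening: 0.188
grasp_force: 58.5
```

```bash
python3 -m jog '[0,0,-0.01,0,0,0,1, 0,0,-0.03,0,0,0,1, 0,0,-0.06,0,0,0,1, 0,0,-0.095,0,0,0,1, 0,0,-0.122,0,0,0,1, 0,0,-0.138,0,0,0,1, 0,-0.006,-0.14,0,0,0,1, 0.001,-0.02,-0.14,0,0,0,1, 0.003,-0.045,-0.14,0,0,0,1, 0.005,-0.075,-0.14,0,0,0,1, 0.008,-0.105,-0.14,0,0,0,1, 0.01,-0.135,-0.14,0,0,0,1, 0.012,-0.16,-0.14,0,0,0,1, 0.013,-0.174,-0.14,0,0,0,1, 0.013,-0.177,-0.14,0,0,0,1, 0.013,-0.177,-0.14,0,0,0,1, 0.013,-0.177,-0.14,0,0,0,1]'
python3 - <<'E'
from h import *
rel([.4423,.0046,.097])
p=camera("wrist");save(p,"pics/w7.png")
E
```

```text
time_s: 22.88
eef_pos: [0.443, 0.0046, 0.2548]
eef_rot: [0.0, 0.728, 0.686, 0.0]
wrist_force: [0.1, -0.7, -2.1]
opening: 0.192
grasp_force: 58.6
pos [0.443  0.0046 0.2548] head 1.5107 shift [-0.     -0.0007  0.1578] F [ 0.08 -0.66 -2.05] open 0.192 t 22.88
```

View pics/w7.png

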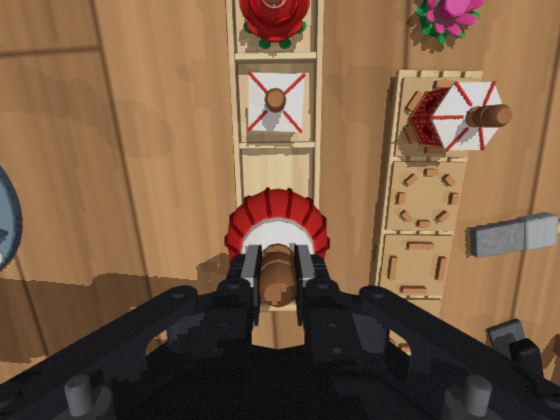

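The square stands centred and upright in its bay at (276,100), and the drum hangs over the third bay. I'll lower it.

```bash
python3 -m jog '[0,0,0.01,0,0,0,1, 0,0,0.04,0,0,0,1, 0,0,0.075,0,0,0,1, 0,0,0.11,0,0,0,1, 0,0,0.135,0,0,0,1, 0,0,0.149,0,0,0,1, 0,0,0.154,0,0,0,1, 0,0,0.157,0,0,0,1, 0,0,0.157,0,0,0,1, 0,0,0.158,0,0,0,1, 0,0,0.159,0,0,0,1, 0,0,0.159,0,0,0,1]'
```

```text
time_s: 24.42
eef_pos: [0.4431, 0.0046, 0.0969]
eef_rot: [0.001, 0.728, 0.686, 0.0]
wrist_force: [-2.8, 0.7, 7.9]
opening: 0.194
grasp_force: 59.6
```

```bash
python3 -m jog '[0,0,0,0,0,0,0.6, 0,0,0,0,0,0,0.3, 0,0,0,0,0,0,0, 0,0,0,0,0,0,0, 0,0,-0.03,0,0,0,0, 0,0,-0.08,0,0,0,0, 0,0,-0.13,0,0,0,0, 0,0,-0.157,0,0,0,0, 0.013,0.03,-0.157,0,0,0,0, 0.032,0.073,-0.157,0,0,0,0, 0.052,0.118,-0.157,0,0,0,0, 0.069,0.157,-0.157,0,0,0,0, 0.077,0.177,-0.157,0,0,0,0, 0.077,0.177,-0.157,0,0,0,0, 0.077,0.177,-0.157,0,0,0,0]'
python3 - <<'E'
from h import *
rel([.624,.0705,.124])
p=camera("wrist");save(p,"pics/w8.png");print(proj(p,[.624,.0705,.13]))
E
```

```text
time_s: 26.3
eef_pos: [0.6229, 0.0709, 0.2523]
eef_rot: [-0.0, 0.728, 0.686, -0.001]
wrist_force: [-0.3, -1.3, -0.7]
opening: 1.0
grasp_force: 0.0
pos [0.6229 0.0709 0.2523] head 1.5108 shift [-0.0003  0.0013  0.1283] F [-0.26 -1.32 -0.67] open 1.0 t 26.3
[277.82625    210.57251311]
```

View pics/w8.png

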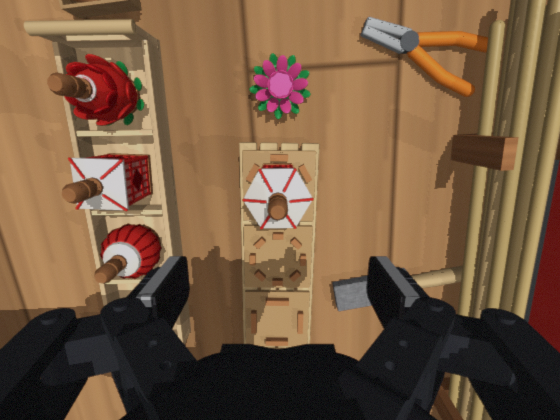

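Three lanterns stand in their bays. The hexagon knob is at (278,207), within 2 mm of prediction. I'll grip it.

```bash
python3 -m jog '[0.001,0.001,0.04,0,0,0,0, 0.001,0.001,0.08,0,0,0,0, 0.001,0.001,0.11,0,0,0,0, 0.001,0.001,0.123,0,0,0,0, 0.001,0.001,0.129,0,0,0,0, 0.001,0.001,0.129,0,0,0,0, 0.001,0.001,0.129,0,0,0,0.5, 0.001,0.001,0.129,0,0,0,1, 0.001,0.001,0.129,0,0,0,1, 0.001,0.001,0.129,0,0,0,1, 0.001,0.001,0.129,0,0,0,1, 0.001,0.001,0.129,0,0,0,1, 0.001,0.001,0.129,0,0,0,1]'
```

```text
time_s: 27.98
eef_pos: [0.6248, 0.072, 0.1238]
eef_rot: [-0.0, 0.728, 0.686, -0.0]
wrist_force: [-0.1, 0.2, 0.0]
opening: 0.19
grasp_force: 58.5
```

```bash
python3 -m jog '[0,0,-0.01,0,0,0,1, 0,0,-0.03,0,0,0,1, 0,0,-0.06,0,0,0,1, 0,0,-0.095,0,0,0,1, 0,0,-0.125,0,0,0,1, 0,0,-0.143,0,0,0,1, -0.006,-0.006,-0.145,0,0,0,1, -0.02,-0.02,-0.145,0,0,0,1, -0.043,-0.045,-0.145,0,0,0,1, -0.068,-0.071,-0.145,0,0,0,1, -0.093,-0.098,-0.145,0,0,0,1, -0.118,-0.124,-0.145,0,0,0,1, -0.142,-0.149,-0.145,0,0,0,1, -0.16,-0.168,-0.145,0,0,0,1, -0.167,-0.176,-0.145,0,0,0,1, -0.168,-0.177,-0.145,0,0,0,1, -0.168,-0.177,-0.145,0,0,0,1, -0.168,-0.177,-0.145,0,0,0,1]'
python3 - <<'E'
from h import *
rel([.4381,-.0853,.1065])
p=camera("wrist");save(p,"pics/w9.png")
E
```

```text
time_s: 30.22
eef_pos: [0.4384, -0.0847, 0.2687]
eef_rot: [-0.0, 0.728, 0.686, 0.0]
wrist_force: [-0.2, -0.2, -1.2]
opening: 0.194
grasp_force: 58.6
pos [ 0.4384 -0.0847  0.2687] head 1.5116 shift [-0.0007 -0.0003  0.1622] F [-0.16 -0.19 -1.25] open 0.194 t 30.23
```

View pics/w9.png

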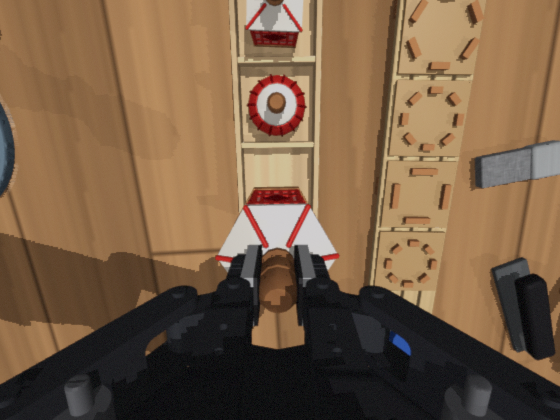

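The drum is upright at (276,102), and the hexagon hangs over the right-end bay. I'll lower it.

```bash
python3 -m jog '[0,0,0.01,0,0,0,1, 0,0,0.04,0,0,0,1, 0,0,0.075,0,0,0,1, 0,0,0.11,0,0,0,1, 0,0,0.138,0,0,0,1, 0,0,0.153,0,0,0,1, 0,0,0.158,0,0,0,1, 0,0,0.161,0,0,0,1, 0,0,0.161,0,0,0,1, 0,0,0.162,0,0,0,1, 0,0,0.163,0,0,0,1, 0,0,0.163,0,0,0,1]'
```

```text
time_s: 31.78
eef_pos: [0.4381, -0.0851, 0.1059]
eef_rot: [0.0, 0.728, 0.686, 0.0]
wrist_force: [0.6, -1.0, -0.9]
opening: 0.188
grasp_force: 58.7
```

```bash
python3 -m jog '[0,0,0.001,0,0,0,1, 0,0,0.001,0,0,0,1, 0,0,0.0015,0,0,0,1, 0,0,0.0015,0,0,0,1]'
```

```text
time_s: 32.28
eef_pos: [0.4383, -0.0853, 0.1057]
eef_rot: [0.0, 0.728, 0.686, -0.0]
wrist_force: [-6.0, 2.2, 14.1]
opening: 0.186
grasp_force: 60.4
```

Contact at 14 N. I'll release it, rise and move clear to the right.

```bash
python3 -m jog '[0,0,-0.001,0,0,0,0.6, 0,0,-0.001,0,0,0,0.3, 0,0,-0.001,0,0,0,0, 0,0,-0.001,0,0,0,0, 0,0,-0.03,0,0,0,0, 0,0,-0.08,0,0,0,0, 0,0,-0.13,0,0,0,0, 0,0,-0.15,0,0,0,0, -0.04,0,-0.15,0,0,0,0, -0.09,0,-0.15,0,0,0,0, -0.14,0,-0.15,0,0,0,0, -0.19,0,-0.15,0,0,0,0, -0.24,0,-0.15,0,0,0,0, -0.28,0,-0.15,0,0,0,0, -0.3,0,-0.15,0,0,0,0, -0.3,0,-0.15,0,0,0,0, -0.3,0,-0.15,0,0,0,0]'
python3 - <<'E'
from h import *
p=camera("top");save(p,"pics/t10.png");q=camera("scene");save(q,"pics/s10.png")
a=cv2.resize(cv2.imread("pics/t10.png")[200:320,100:380],(800,343));b=cv2.imread("pics/s10.png")[140:340,200:520];b=cv2.copyMakeBorder(cv2.resize(b,(400,250)),0,0,0,400,0)
cv2.imwrite("pics/m10.png",np.vstack([a,b]))
for n,X in(("lotus",(.4509,.1844,.112)),("square",(.4466,.0945,.122)),("drum",(.4423,.0046,.102)),("hex",(.4381,-.0853,.112))):
    print(n,((proj(p,X)-[100,200])*800/280).round())
E
```

```text
time_s: 34.4
eef_pos: [0.4203, -0.3831, 0.2541]
eef_rot: [-0.001, 0.728, 0.686, 0.0]
wrist_force: [0.9, -0.5, 0.5]
opening: 1.0
grasp_force: 0.0
lotus [103. 176.]
square [272. 187.]
drum [450. 193.]
hex [623. 205.]
```

View pics/m10.png

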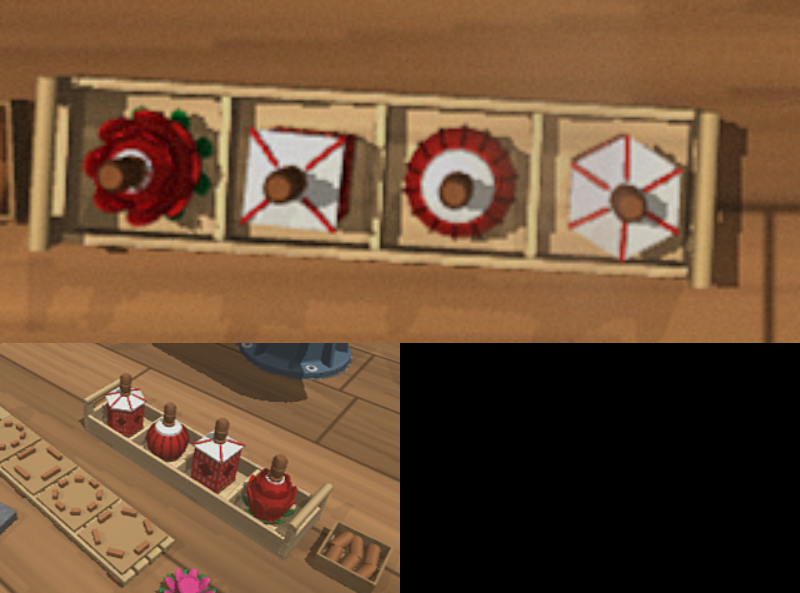

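All four stand upright in their bays, left to right lotus, square, drum, hexagon. Their knob tops are within about 15 crop px (3 mm) of the bay centres, and the arm is clear.

```bash
python3 -c "from bench import hand_in; print(hand_in())"
```

```text
the job is handed in; nothing more can be done
None
```

I moved all four lanterns to the carrying rack in reverse order and handed the job in at about 34 s. From the left the row is now lotus, square, drum, hexagon, and the last pictures show each standing upright near the centre of its bay; the hand-in gave no verdict.

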